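# Find the heavy side of a loaded vial mixer by feel and hold it down

## Robot

A 7-joint arm with a two-finger parallel gripper is mounted at the origin on a cart in front of the work surface, level with it; the furniture and walls round the work are solid. World frame = base frame: x ahead of the robot, y to its left, z up, the work surface at z = 0. Lengths are in mm, angles in rad, forces in N, time in s.
With the tool pointing down it reaches from about 400 to 900 mm from the base axis. Payload 5.6 kg.
Tool frame: the origin (TCP) lies between the finger pads, 19 mm behind the fingertips; this is the grasp point; z points along the fingers, y is the line along which they close (so a half turn about z gives the same grasp; the last joint's range is limited). The gripper opens to 92 mm and grips with 3 to 60 N. Pads are 20 mm wide; open, the fingers measure 128 mm over their backs; the gripper's body (75 mm by 189 mm) begins 69 mm behind the grasp point.
Start: joints at [1.093, 0.468, -0.012, 1.603, 0.006, 1.071, -0.056], TCP at [273.761, -589.545, 233.292] pointing down, gripper open.
Joint ranges: [-2.53, 2.53], [-0.31, 2.02], [-1.57, 1.55], [0.28, 2.44], [-1.29, 4.43], [0.15, 1.84], [-2.92, 2.92]. Speed limits (rad/s): [2.57, 2.57, 3.14, 3.14, 3.14, 3.14, 3.14].

## Interface

Orientations are given as a rotation vector (axis times angle).
In Python, from cell import robot, grip, kin, viewer gives the robot as it stands. Calls block until the motion is done:
- robot.movep(position, orientation): joint-space move of the TCP to a pose.
- robot.servo_line(position, feed=150, rotation=None): straight line of the TCP; rotation=None keeps the orientation; feed is the mean speed in mm/s.
- robot.goto_joints(angles): joint-space move.
- grip(opening, newtons=None): opening from 0.0 (shut) to 1.0 (fully open); newtons is the grip in N (None keeps the last); returns when the fingers have stopped.
- robot.hold(seconds).
- kin.ik(position, orientation): joint angles nearest the present ones, or None.
- robot.observe(): the state.
- viewer.read_camera(name): name is "scene" or "top" or "wrist"; returns the picture (480x640x3 uint8, red, green, blue); there is no depth.
- viewer.camera_info(name): a dict with "camera_matrix" (3x3 intrinsics, pixels), "R" (3x3) and "t" (3): a world point X has camera coordinates R X + t. Camera axes: x right, y down, z forward; pixel columns grow to the right and rows downward; lengths in mm; the calibration is good to about 2 mm. A picture is of the moment at which its call begins: read the wrist's pose just before it. camera_info takes no time and is no camera call; for the wrist camera it gives the pose at the moment of the call.
A pose or a line that the arm cannot do raises robot.IKError and nothing moves.
- robot.job_done(): hands the job in; it is judged then, once.
Trained networks look in the newest picture that a camera, given by its name, has taken for a name from the list of things; names that differ only in an ending like _2 or _b are one class to them, and where a whole thing is asked for, a point or a joint stands for the part that bears it (a point fixed in the world has none). Each returns a list of dicts, best first, with "confidence" (0 to 1); they miss things now and then, are a little off and sometimes report something else, mostly with a low value. They report only what shows in the picture. A call takes as long as a camera call.
- viewer.silhouettes(name, camera): "mask" (480x640 bool, what is visible of it).
- viewer.pinpoint(name, camera): "at" ([x, y, z] in mm, in the coordinates of the camera as it stood for that picture, good to about 4 mm: a listed point, or the origin of a listed thing).
The state is a dict: "t": time; "joints": joint angles; "joint_velocities": joint speeds; "joint_torque": joint torques, N m; "tcp_pos": TCP position; "tcp_rot": TCP orientation; "contact_force": force on the tool from outside, world axes, zero at the start; "wrist_torque": the same for the moment, N m; "grip_width": opening from 0.0 (shut) to 1.0 (fully open); "grip_force": force on a finger pad.
Only numpy, scipy, OpenCV 4.12 (cv2) and the standard library are available. Lean on these libraries where they do the work, as an engineer would, in place of code of your own. Each camera call takes 0.05 s, during which the arm holds its last target. There are 200 camera calls.

## Task

The vial mixer's wheel has been loaded unevenly and has to be balanced before it may run, but nothing shows which side is heavy. Take the wheel by its rim with a light grip, turn it by hand and find the heavy side by feel: let it roll and see where it settles coming from one side and then from the other, because its drive drags and it always stops short of the true lowest point. Finish while holding the rim pinched between the fingers, still and without letting go, with the heavy side pointing straight down (so that a colleague can clip the balance weight on at the top); leave the ampoule tray, the spare vial and the forceps where they are.

Things in the scene. Friction and masses are not known exactly. Their poses are not given: they have to be found in the camera images.
- mixer: Vial mixer, fixed, white: base plate 215 x 190 x 17 mm, drive housing 112 x 130 mm with its top at z = 0.183, wheel standing 53 mm clear in front of the housing. Origin on the worktop below the spindle's line; x from the wheel to the housing (away from the robot at yaw 0), y left, z up. The drive drags on the wheel with 0.06 N m of dry friction and 0.05 N m s/rad.
- spindle (a point): Centre of the wheel: on the spindle's axis (the mixer's x axis, level), half-way through the disc; 145 mm above the worktop, at x = -0.050 of the mixer. Axes as the mixer's; does not turn. The wheel's heavy side, hidden and anywhere round it each time, acts as a weight at a point 55 mm from here (heavy_side_c0 in the rules): 0.11 to 0.18 N m when level with the axis.
- wheel (a joint): Angle of the wheel, rad: 0 with the yellow spot on top, growing clockwise seen from the front (top goes to -y of the mixer), no stops. Let go, it stays if its heavy side is within about 20 to 35 degrees (the same angle both ways, different each time) of straight down or straight up; else it rolls slowly towards heavy side down, up to 4 s, and stops that angle short of it.
- rim_top (a point): Highest point of the wheel's rim, 112 mm above the spindle; does not turn. The wheel is a disc 224 mm across, 10 mm thick; six amber vials on its front like spokes reach out to 80 mm from the axis and 30 mm forward. Farther out both faces are bare: pinch there across the 10 mm, fingers towards the spindle, one before, one behind. 20 to 30 N a finger is enough; over 80 N for both is too much.
- yellow_spot (a point): Yellow spot, 15 mm, on the front of the wheel near its rim, 100 mm from the axis; turns with the wheel. Only a mark to see the wheel turn by: it says nothing of the heavy side. (The shelf unit to the left of the worktop leaves little room to lean the arm over to that side: stay within about 25 degrees of upright there.)
- ampoule_tray: Bystander: small white tray of ampoules, 58 x 118 x 12 mm, lying on the worktop. Origin under its middle.
- spare_vial: Bystander: glass vial with a green cap, 25 mm across, 58 mm tall, standing on the worktop. Origin under its middle.
- forceps: Bystander: steel forceps, 16 x 146 x 9 mm, lying on the worktop along their own y. Origin under their middle.

How it is judged (in metres and radians):
On the way:
1. the wheel is turned by hand (contact force between the fingers and wheel above 0.3 N and (velocity of joint wheel above 0.05 rad/s or velocity of joint wheel below -0.05 rad/s)), for 0.1 s.
At the end, for the whole second after the job is handed in: The wheel stands still, pinched at its rim between the fingers (both together press with over 10 N, the fingers reaching in over the rim: the TCP within 128 mm of the spindle), its heavy side within 12 degrees of straight down (the heavy point at least 53.8 mm of its 55 mm below the axis) (z of heavy_side_c0 in the frame of spindle below -0.0538 m and contact force between the fingers and wheel above 10 N and distance between the grasp point and spindle below 0.128 m and velocity of joint wheel between -0.05 and 0.05 rad/s); the arm keeps its last pose, push and grip.
It fails at once if the wheel is gripped or pushed roughly (over 80 N) (contact force between the fingers and wheel above 80 N).
It fails at once if the ampoule tray is moved by over 20 mm (distance of ampoule_tray from where it was at the start of the episode above 0.02 m).
It fails at once if the spare vial is moved by over 20 mm (distance of spare_vial from where it was at the start of the episode above 0.02 m).
It fails at once if the forceps are moved by over 20 mm (distance of forceps from where it was at the start of the episode above 0.02 m).
It also fails if it takes over 51 s, if anything falls off the work surface, if the arm or the gripper's body presses on something with over 40 N, if the wrist force passes 120 N, or if a joint passes its speed limit or range.

## Working session

There is one attempt and no reset: what is moved stays moved. The work goes in short steps, each a Python script; the robot and the scene stay as the last script left them, time stands still between calls to the robot, and variables do not carry over. Pictures are saved under pics/ and viewed, at most 10 in all, crops included, and the job is handed in when it is done.

```bash
ls; mkdir -p pics; cat > h.py <<'E'
import numpy as np, cv2
from cell import robot, grip, kin, viewer
from scipy.spatial.transform import Rotation as Ro
def pic(cam,fn=None):
    im=viewer.read_camera(cam)
    if fn: cv2.imwrite('pics/'+fn,im[:,:,::-1])
    return im
def world(p,cam):
    c=viewer.camera_info(cam); return np.array(c['R']).T@(np.array(p)-np.array(c['t']))
E
python3 - <<'E'
from h import *
s=robot.observe();print(s)
for cam in ['scene','top']:
    pic(cam,cam+'0.png')
    for n in ['mixer','spindle','rim_top','yellow_spot','ampoule_tray','spare_vial','forceps']:
        for d in viewer.pinpoint(n,cam)[:2]: print(cam,n,round(d['confidence'],2),world(d['at'],cam).round(1))
E
```

```text
pics
{'t': 0.0, 'joints': array([ 1.09299632,  0.4684266 , -0.01157558,  1.60362664,  0.00602907,
        1.07141665, -0.05627419]), 'joint_velocities': array([-0.00047234,  0.00142558, -0.00054953, -0.00066801,  0.00014079,
        0.00115727, -0.00188195]), 'joint_torque': array([-3.40810502e-04, -5.20584691e+01, -1.26599951e-02, -2.43760926e+01,
       -5.65999816e-02,  1.70110288e-02,  1.54699183e-04]), 'tcp_pos': array([ 273.47686906, -589.04885287,  232.307017  ]), 'tcp_rot': array([-3.06594449e+00, -6.77161519e-01,  8.74597895e-04]), 'contact_force': array([ 0.71317747, -0.61933986, -0.81717282]), 'wrist_torque': array([ 0.05506653, -0.00853151, -0.00145466]), 'grip_force': 0.0, 'grip_width': 0.9998732867641767}
scene mixer 0.64 [ 5.593e+02 -5.190e+01 -5.000e-01]
scene spindle 0.62 [513.1 -48.  146.9]
scene rim_top 0.8 [511.8 -48.4 255.5]
scene yellow_spot 0.65 [ 503.1 -111.3  224.8]
scene ampoule_tray 0.98 [ 374.6 -178.4    2.4]
scene ampoule_tray 0.4 [ 5.584e+02 -5.090e+01  1.000e-01]
scene spare_vial 0.72 [402.6 -35.7  -1.2]
scene spare_vial 0.29 [ 374.5 -178.5    2.2]
scene forceps 0.93 [379.2 136.9   1.1]
scene forceps 0.19 [399.  -31.6   3.2]
top mixer 0.74 [566.1 -48.6  -2. ]
top spindle 0.68 [514.1 -43.8 149.3]
top rim_top 0.65 [514.4 -44.3 259.6]
top yellow_spot 0.91 [ 501.9 -131.9  195.9]
top ampoule_tray 0.76 [ 369.4 -179.7    2.1]
top spare_vial 0.43 [401.  -35.1   1.6]
top forceps 0.44 [379.1 140.2   1.2]
```

View pics/scene0.png

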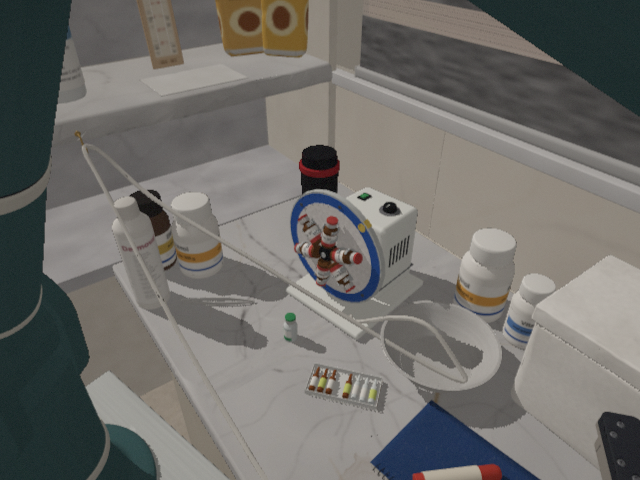

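View pics/top0.png

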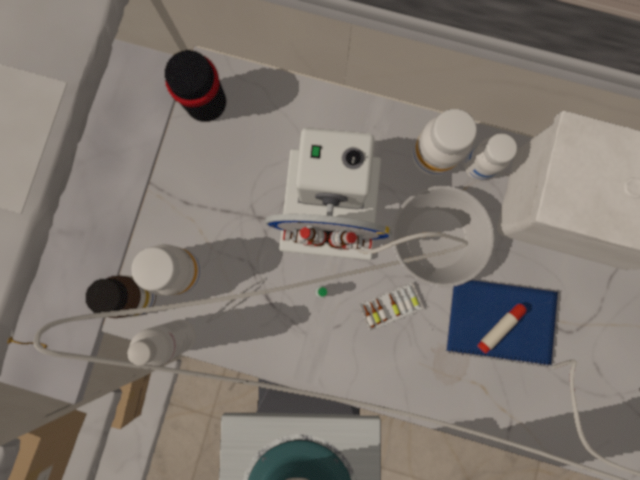

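```bash
python3 - <<'E'
from h import *
for i in range(4):
    for cam in ['scene','top']:
        pic(cam)
        L=[]
        for n in ['spindle','rim_top','yellow_spot','mixer']:
            d=viewer.pinpoint(n,cam)[:1]
            L+= [world(d[0]['at'],cam).round(1), round(d[0]['confidence'],2)] if d else ['-']
        print(robot.observe()['t'],cam,*L)
E
```

```text
1.05 scene [511.9 -48.2 145.9] 0.7 [510.3 -46.1 257.2] 0.92 [ 500.6 -141.5  187.7] 0.84 [ 5.584e+02 -5.080e+01 -4.000e-01] 0.91
1.3 top [516.4 -44.6 148.8] 0.66 [512.5 -41.2 259. ] 0.89 [ 505.6 -136.7  185.5] 0.74 [565.7 -52.8   5.3] 0.77
1.55 scene [512.1 -50.8 148. ] 0.59 [511.1 -49.8 257.4] 0.58 [ 498.9 -136.   187.8] 0.81 [ 5.611e+02 -5.280e+01 -5.000e-01] 0.96
1.8 top [513.7 -46.6 148.6] 0.61 [511.1 -42.7 258. ] 0.67 [ 499.1 -133.9  190.4] 0.7 [568.6 -50.4   2.8] 0.8
2.05 scene [509.6 -46.9 149.6] 0.62 [512.6 -47.6 259.2] 0.57 [ 501.8 -141.7  183.1] 0.96 [561.6 -54.3   0. ] 0.65
2.3 top [516.1 -45.7 146.3] 0.89 [510.3 -45.2 257.2] 0.91 [ 501.8 -139.1  185.7] 0.97 [564.6 -53.1   1.9] 0.57
2.55 scene [513.3 -51.1 144.3] 0.6 [512.6 -48.2 255.8] 0.63 [ 502.6 -142.9  186.5] 0.78 [563.  -53.5   1.1] 0.75
2.8 top [513.6 -44.5 145.1] 0.77 [513.9 -43.5 260.6] 0.62 [ 501.8 -137.   187.6] 0.9 [565.2 -52.7   1.5] 0.83
```

```bash
cat >> h.py <<'E'
C=np.array([512.5,-47,145.]); YAW=np.radians(-4.5); SG=1
def pose(phi,r=114,dx=0,C=None,yaw=None,sg=None):
    C=globals()['C'] if C is None else C; yaw=YAW if yaw is None else yaw; sg=SG if sg is None else sg
    f=np.radians(phi); M=Ro.from_euler('z',yaw).as_matrix()
    u=M@[0,-np.sin(f),np.cos(f)]; y=sg*M[:,0]; z=-u
    R=np.c_[np.cross(y,z),y,z]
    return C+r*u+dx*M[:,0], Ro.from_matrix(R).as_rotvec()
def spot(n=2):
    L=[]
    for i in range(n):
        for cam in ['scene','top']:
            pic(cam)
            d=viewer.pinpoint('yellow_spot',cam)[:1]
            if d and d[0]['confidence']>.4:
                p=world(d[0]['at'],cam)-C; p=Ro.from_euler('z',-YAW).apply(p)
                L.append((cam,round(np.degrees(np.arctan2(-p[1],p[2])),1),round(np.hypot(p[1],p[2]))))
    return L
E
python3 - <<'E'
from h import *
print(spot(2))
for sg in (1,-1):
    for phi in range(-30,101,10):
        q=[kin.ik(*pose(phi,r,sg=sg)) for r in (114,180)]
        print(sg,phi,*[None if a is None else np.round(a,2) for a in q])
E
```

```text
[('scene', np.float64(65.7), 100), ('top', np.float64(65.2), 99), ('scene', np.float64(66.4), 102), ('top', np.float64(65.8), 95)]
1 -30 [ 0.17  0.44 -0.67  1.84  0.72  1.36 -0.88] [ 0.2   0.42 -0.79  1.74  0.7   1.5  -0.87]
1 -20 [ 0.28  0.35 -0.64  1.86  0.56  1.22 -0.68] [ 0.28  0.3  -0.68  1.77  0.51  1.34 -0.65]
1 -10 [ 0.39  0.29 -0.6   1.87  0.37  1.11 -0.45] [ 0.4   0.23 -0.62  1.79  0.32  1.24 -0.41]
1 0 [ 0.5   0.27 -0.56  1.87  0.16  1.04 -0.2 ] [ 0.52  0.2  -0.56  1.79  0.12  1.18 -0.16]
1 10 [ 0.64  0.29 -0.55  1.87 -0.03  1.03  0.04] [ 0.67  0.22 -0.55  1.78 -0.06  1.18  0.07]
1 20 [ 0.78  0.34 -0.58  1.85 -0.18  1.06  0.24] [ 0.81  0.29 -0.56  1.77 -0.21  1.21  0.26]
1 30 [ 0.9   0.43 -0.61  1.83 -0.3   1.11  0.4 ] [ 0.94  0.38 -0.59  1.74 -0.31  1.25  0.41]
1 40 [ 1.    0.54 -0.63  1.79 -0.38  1.17  0.52] [ 1.02  0.5  -0.59  1.7  -0.39  1.31  0.53]
1 50 [ 1.03  0.65 -0.6   1.76 -0.47  1.25  0.64] [ 1.06  0.62 -0.56  1.66 -0.46  1.39  0.64]
1 60 [ 1.07  0.77 -0.58  1.72 -0.53  1.33  0.73] [ 1.1   0.76 -0.55  1.62 -0.51  1.46  0.71]
1 70 [ 1.09  0.9  -0.57  1.67 -0.58  
[... 954 characters left out ...]
0.34  0.31  0.17  1.78 -0.54  1.33 -2.51]
-1 40 [ 0.38  0.44  0.18  1.84 -0.71  1.32 -2.32] [ 0.41  0.42  0.22  1.75 -0.67  1.45 -2.34]
-1 50 [ 0.44  0.56  0.21  1.8  -0.82  1.45 -2.18] [ 0.48  0.55  0.26  1.71 -0.78  1.58 -2.2 ]
-1 60 [ 0.48  0.68  0.24  1.76 -0.91  1.59 -2.07] [ 0.52  0.69  0.3   1.66 -0.87  1.71 -2.09]
-1 70 [ 0.49  0.81  0.29  1.72 -0.99  1.75 -1.97] [ 0.63  0.82  0.21  1.6  -0.91  1.8  -2.04]
-1 80 [ 0.73  0.93 -0.01  1.66 -0.92  1.73 -2.02] [ 0.8   0.95 -0.01  1.54 -0.87  1.82 -2.07]
-1 90 [ 0.89  1.07 -0.23  1.59 -0.86  1.73 -2.07] [ 0.95  1.11 -0.23  1.47 -0.81  1.82 -2.12]
-1 100 [ 0.88  1.2  -0.23  1.55 -0.91  1.84 -2.03] [ 1.08  1.3  -0.46  1.4  -0.73  1.81 -2.21]
```

```bash
python3 - <<'E'
from h import *
robot.movep(*pose(-10,190)); print(robot.observe()['t'])
pic('wrist','w0.png')
for i in range(3):
    pic('wrist')
    for n in ['spindle','rim_top','mixer']:
        for d in viewer.pinpoint(n,'wrist')[:1]: print(n,round(d['confidence'],2),world(d['at'],'wrist').round(1))
print(robot.observe()['t'],robot.observe()['tcp_pos'],pose(-10,190))
E
```

```text
5.4583
spindle 0.95 [515.3 -46.6 146.2]
rim_top 0.93 [512.3 -49.7 258.8]
mixer 0.83 [566.9 -52.9  -1.2]
spindle 0.9 [514.2 -46.9 143.7]
rim_top 0.68 [511.2 -47.1 256.5]
mixer 0.42 [398.6 -32.2  -4.5]
spindle 0.93 [516.6 -47.2 143.5]
mixer 0.74 [ 5.652e+02 -5.080e+01 -2.000e-01]
6.1083 [515.09938546 -14.09420326 332.12003609] (array([515.08861301, -14.10855313, 332.11347307]), array([ 2.21543707,  2.04792896, -0.19382563]))
```

View pics/w0.png

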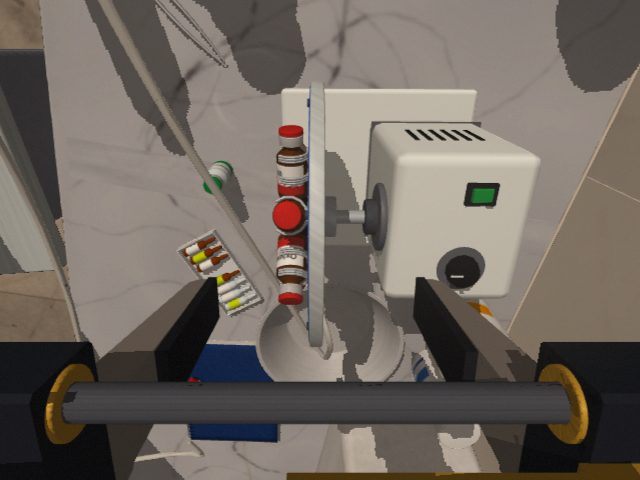

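```bash
cat >> h.py <<'E'
def arc(a,b,r=114,step=12,feed=70):
    n=max(1,int(np.ceil(abs(b-a)/step)))
    for f in np.linspace(a,b,n+1)[1:]:
        p,w=pose(f,r); robot.servo_line(p,feed=feed,rotation=w)
def st(m=''):
    s=robot.observe(); print(m,round(s['t'],2),'grip',round(s['grip_width'],3),round(s['grip_force'],1),'F',s['contact_force'].round(1),'M',s['wrist_torque'].round(2))
E
python3 - <<'E'
from h import *
p,w=pose(-20,170); robot.servo_line(p,feed=150,rotation=w)
grip(0.4)
robot.servo_line(pose(-20,114)[0],feed=100); st('down')
grip(0.0,25); st('gripped'); print(spot(1))
arc(-20,10); st(); print(spot(1))
E
```

```text
down 8.13 grip 0.399 0.0 F [0.2 0.1 0.5] M [ 0.28 -0.06  0.02]
gripped 8.65 grip 0.107 25.0 F [ 0.6 -0.2  1. ] M [ 0.29 -0.42 -0.04]
[('scene', np.float64(66.4), 101), ('top', np.float64(64.2), 99)]
 10.15 grip 0.106 25.0 F [-2.3 -3.7  7.8] M [-0.95  0.29 -0.1 ]
[]
```

```bash
python3 - <<'E'
from h import *
arc(10,66); st('end'); print(spot(1))
grip(0.4); robot.servo_line(pose(66,170)[0],feed=200)
st('off')
for i in range(4): robot.hold(0.6); print(robot.observe()['t'],spot(1))
E
```

```text
end 12.68 grip 0.106 25.0 F [-4.2 -4.8  2.4] M [-1.14  0.42  0.68]
[('scene', np.float64(150.0), 100)]
off 13.88 grip 0.399 0.0 F [-0.1  0.2  0.8] M [-0.81  0.    0.01]
14.4833 [('scene', np.float64(109.3), 103), ('top', np.float64(108.7), 99)]
15.2833 [('scene', np.float64(108.8), 101), ('top', np.float64(108.7), 97)]
16.0833 [('scene', np.float64(109.1), 100), ('top', np.float64(108.8), 98)]
16.8833 [('scene', np.float64(107.9), 102), ('top', np.float64(109.2), 96)]
```

```bash
python3 - <<'E'
from h import *
arc(66,15,r=175,step=26,feed=150)
robot.servo_line(pose(15,114)[0],feed=100); 
grip(0.0,25); st('gripped'); print(spot(1))
arc(15,-6.5,step=11); robot.hold(0.3); st(); print(spot(2)); pic('scene','fin.png')
E
```

```text
gripped 19.68 grip 0.107 25.0 F [-1.2 -1.3  3.7] M [-0.19  0.3  -0.07]
[('scene', np.float64(107.5), 101)]
 21.1 grip 0.11 25.0 F [1.5 2.1 0.4] M [ 0.8  -0.42 -0.11]
[('scene', np.float64(88.0), 102), ('top', np.float64(86.9), 95), ('scene', np.float64(88.5), 103), ('top', np.float64(87.0), 98)]
```

View pics/fin.png

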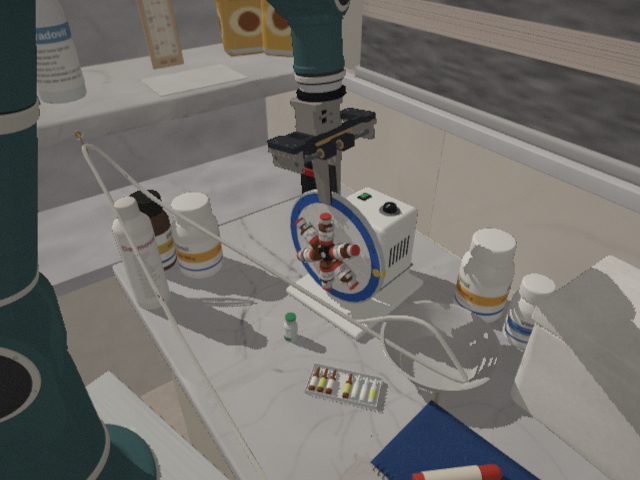

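The picture shows the fingers pinching the rim near the top at pixel (325,195), with the yellow spot at (376,272). The vial, tray and forceps have not moved. The spot reads 87.6°, against a target of 87.3° (midway between the two settle angles, 65.8° and 108.8°).

```bash
python3 -c "
from h import *
print(robot.job_done())"
```

```text
the job is handed in; nothing more can be done
None
```

I handed the job in with the wheel held still, pinched at its rim with 25 N a finger; the yellow spot was at 87.6° against a heavy-side-down target of 87.3°, midway between the two settling angles (65.8° and 108.8°), but no verdict came back.

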